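# Lever open the heavy flap of the sample well

### The arm

A 6-joint arm with a two-finger parallel gripper is mounted at the origin on a cart in front of the work surface, level with it; the furniture and walls round the work are solid. World frame = base frame: x ahead of the robot, y to its left, z up, the work surface at z = 0. Lengths are in m, angles in rad, forces in N, time in s.
With the tool pointing down it reaches from about 0.3 to 0.875 m from the base axis. Payload 6.4 kg.
Tool frame: the origin (TCP) lies at the very end of the fingers, on their centre line; the grasp point (between the pads) lies ctrl.grip_point_offset behind it (ctrl.grip_point_offset is the distance from the TCP to the grasp point, in m); z points along the fingers, x is the direction in which the jaws open and shut, and the axes are right-handed (so a half turn about z gives the same grasp; the last joint's range is limited). The gripper opens to 85 mm and grips with 20 to 120 N. Pads are 22 mm wide; open, the fingers measure 114 mm over their backs; the gripper's body (76 mm by 85 mm) begins 54 mm behind the grasp point. The pads swing forward as they close: fully open they stand 13 mm farther back than shut.
Start: joints at [0.998, 0.181, 1.607, -0, 1.354, -0.206], TCP at [0.206, 0.537, 0.231] pointing down, gripper open.
Joint ranges: [-2.99, 2.99], [-0.89, 2.07], [0.3, 2.58], [-1.14, 4.28], [0, 2.63], [-3.12, 3.12]. Speed limits (rad/s): [2.57, 2.57, 3.01, 3.14, 3.14, 3.14].

### API

Orientations are given as a unit quaternion [w, x, y, z].
In Python, from bench import get_obs, viewer, workorder, ctrl gives the robot as it stands. The module is installed in compiled form; this text tells all that it offers.
- The arm moves only by the tool move_arm, never from a script. Its argument "increments" is a list of rows, each an object of numbers: "tx", "ty", "tz": the shift along the tool's x, y, z in m; "turn": the turn about the tool's z in degrees. A call has 1 to 20 rows; each row is the pose to reach, as a shift and turn from the pose commanded when the call began, along the tool's axes at that moment; what a row does not reach only later rows make up. A row lasts 1/12 s, in which the tool goes at most 41.7 mm and 7.16 degrees, less where a joint would pass 70% of its speed; a pose out of reach is approached as far as the arm can. A call with a gripper value outside its range is refused whole. "gripper" is the opening, from 0 (shut) to 1 (fully open), set as the call begins (left out, the last holds). The fingers move at their own pace and stop on an object; the grip force is fixed at half the most. Time passes only in rows, so rows that repeat a pose let the fingers close. It gives the time, the measured TCP pose, the force and the opening at its end, in the units of the state.
- get_obs(): the state, without advancing time (a new reading comes with each control period).
- viewer.camera(name): name is "scene" or "top"; returns (picture, depth): 480x640x3 uint8, red, green, blue; 480x640 float32, m along the optical axis (not along the pixel's ray), 0 where there is no reading.
- viewer.get_calibration(name): a dict with "intrinsics" (3x3 intrinsics, pixels), "k1" (the pictures are not rectified: a ray, as slopes to the right and down, at radius r is drawn at 1 + k1 r^2 times it, then the intrinsics apply), "origin" and "attitude" of the camera in the world. Camera axes: x right, y up, looking along -z (the intrinsics and any distortion apply to the point x, -y, -z); pixel columns grow to the right and rows downward; lengths in m; the calibration is good to about 2 mm. A picture is of the moment at which its call begins. get_calibration takes no time and is no camera call.
- workorder.hand_in(): hands the job in, once; it reports no verdict.
The state is a dict: "time_s": time; "q": joint angles; "dq": joint speeds; "joint_efforts": joint torques, N m; "eef_pos": TCP position; "eef_rot": TCP orientation; "wrist_force": force on the tool from outside, world axes, zero at the start; "torque": the same for the moment, N m; "opening": opening from 0.0 (shut) to 1.0 (fully open).
Only numpy, scipy, OpenCV 4.12 (cv2) and the standard library are available. Lean on these libraries where they do the work, as an engineer would, in place of code of your own. Each camera call takes 0.05 s, during which the arm holds its last target.

### The job

Slide the screw cap that was left on the heavy steel flap of the sample well toward the robot onto the lipped deck in front of the flap, without lifting it, and leave it lying there clear of the flap. Then press the paddle on the long end of the well's lever all the way down, so that the lever's short end raises the flap, and finish while still holding the paddle down and the flap open. Never raise the flap by hand, and leave the other things on the worktop where they are.

Things in the scene. Friction and masses are not known exactly. Their poses are not given: they have to be found in the camera images.
- well: Low steel sample well, 110 x 110 mm, fixed to the worktop left of the touch-screen instrument. Origin on the worktop under the middle of the well; x points away from the robot toward the flap's hinge, y to the left, z up. On top lies the flap, in front (-x) of it a deck at the same level, on the right (y = -90 mm) a lever along x. All mm below are in this frame.
- lever: The lever, a steel bar 14 mm wide; origin at its pivot (x = -10 mm, y = -90 mm, z = 75 mm), in a grey bracket 30 mm long along x and 90 mm high right of the well. The paddle is 140 mm from the pivot on the robot side, the short end 40 mm on the other.
- paddle_top (a point): Middle of the top face of a flat black paddle, 44 (along the lever) x 40 x 8 mm, on the lever's long end, on the robot side. That face starts at z = 121 mm, 0.275 rad higher on the robot side; fully down it is at z = 45 mm, tilted as much the other way; it moves nearly straight down. It is 34 mm right of the deck's side.
- cap_center (a point): Middle (half-way up) of a loose blue plastic bottle screw cap, 50 mm across and 26 mm high, solid to the touch, about 40 g, lying flat near the middle of the flap.
- cap: The same screw cap; origin at the centre of its underside, z along its axis (up).
- deck_center (a point): Middle of the top of the fixed deck in front of the flap: level, z = 78.5 mm, x from -58 to -166 mm, y from -51 to +51 mm, with a lip 8 mm high and 5 mm thick along its front and both sides, open toward the flap.
- lever_hinge (a joint): Lever angle in rad: 0 at rest (paddle up), 0.55 with the paddle fully down at its stop. Pressing takes about 7 to 13 N at the paddle, some 4 to 6 N near the end of the stroke; let go, the flap's weight brings the paddle up again.
- flap_hinge (a joint): Flap angle in rad: 0 shut, about 0.73 when the lever is fully down. It falls shut by its weight.
- flap: Heavy flap on the well: level 110 x 110 x 10 mm steel plate, about 1.6 kg (0.8 to 1.2 times). Shut, its top is at z = 80 mm, x from -55 to +55 mm, y from -55 to +55 mm, with an ear at its right back that lies over the lever's short end. Origin on the hinge line (x = +55 mm, z = 75 mm), middle of its width; the plate runs from there along its -x.
- cork_center (a point): Bystander: middle of a cork, 24 mm across and 44 mm high, standing on the worktop in front of the paddle, at least 30 mm clear of it.
- beaker: Bystander: small beaker, 57 mm across, 65 mm high, standing nearer the robot than the deck; origin under its middle.
- pen: Bystander: marker pen, 134 mm long, lying on the worktop behind the touch-screen instrument; origin at the underside of its middle.
- bottle_small: Bystander: small amber bottle with black cap, 42 mm across, 93 mm high, behind the well; origin under its middle.

How it is judged:
By the outcome, as a careful person would: the job done as asked, in the order asked, and still so for the second after the job is handed in, while the arm keeps its last pose, push and grip.
It also fails if it takes over 45 s, if anything falls off the work surface, if the arm or the gripper's body presses on something with over 40 N, if the wrist force passes 120 N, or if a joint passes its speed limit or range.

## Working session

There is one attempt and no reset: what is moved stays moved. The work goes in short steps, Python scripts to look and compute and a tool call to move; the robot and the scene stay as the last step left them, time stands still between calls to the robot, and variables do not carry over. Pictures are saved under pics/ and viewed, and the job is handed in when it is done.

Besides the shell and the picture viewer there is one more tool, called after "Request:" by a JSON object that holds its "method" and its "body", one argument or row to a line. move_arm: Moves the arm, as the interface text tells. Its arguments: {"type":"object","properties":{"increments":{"type":"array"},"gripper":{"type":"number"}},"required":["increments"]}

```bash
mkdir -p pics
python3 - <<'E'
from bench import get_obs, viewer, ctrl
import cv2,numpy as np
print(get_obs()); print(ctrl.grip_point_offset)
for n in("scene","top"):
    p,d=viewer.camera(n); cv2.imwrite(f"pics/{n}0.png",p[:,:,::-1]); np.savez(f"{n}0.npz",p=p,d=d); print(n,viewer.get_calibration(n))
E
```

```text
{'time_s': 0.0, 'q': array([ 9.97686422e-01,  1.81522919e-01,  1.60798794e+00,  1.02034782e-05,
        1.35382084e+00, -2.06299486e-01]), 'dq': array([-2.11349501e-03,  1.18475695e-03,  2.16444599e-04, -4.16341562e-04,
       -4.11732186e-04,  8.01697240e-05]), 'joint_efforts': array([ 6.05646583e-04, -4.44853055e+01, -3.51358116e+01,  1.07265837e-04,
        8.68485309e-03,  9.66248138e-06]), 'eef_pos': array([0.2058953 , 0.53628679, 0.23040405]), 'eef_rot': array([ 3.30560512e-04,  8.24208983e-01,  5.66285084e-01, -8.04256247e-04]), 'wrist_force': array([ 0.45530152,  0.49734478, -0.04107289]), 'torque': array([ 0.01945474, -0.02177753,  0.02957035]), 'opening': 1.0028001129131345}
0.0187
scene {'intrinsics': array([[548.70292295,   0.        , 314.4547784 ],
       [  0.        , 548.70292295, 235.01093094],
       [  0.        ,   0.        ,   1.        ]]), 'k1': -0.07562087802071676, 'origin': array([ 0.01246649, -0.38887794,  0.54402642]), 'attitude': array([ 0.81838892,  0.4707053 , -0.17149498, -0.28154141])}
top {'intrinsics': array([[535.75396833,   0.        , 330.77302054],
       [  0.        , 535.75396833, 237.56326283],
       [  0.        ,   0.        ,   1.        ]]), 'k1': -0.13592507796175218, 'origin': array([0.34868512, 0.24426824, 0.94692041]), 'attitude': array([-0.67763388, -0.07424588,  0.07505702,  0.72778177])}
```

View pics/scene0.png

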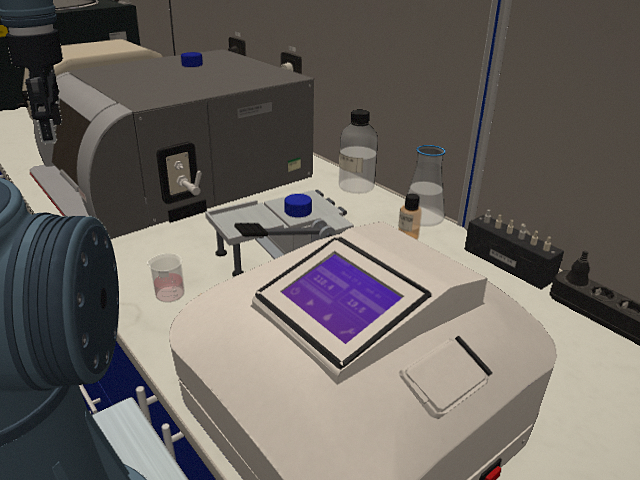

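View pics/top0.png

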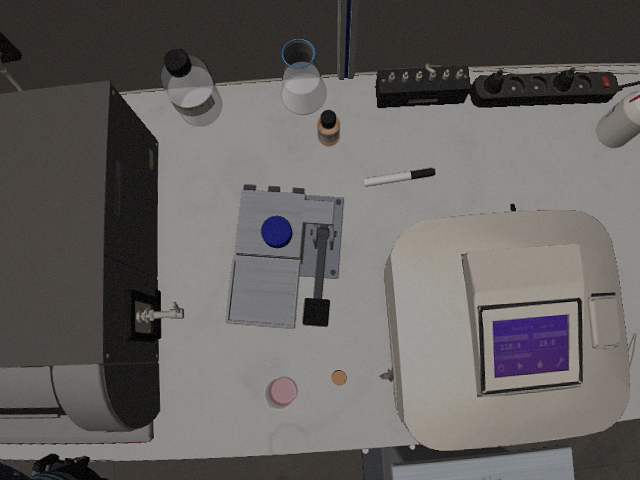

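The top view shows the cap at (276,232), the deck near (264,292), the paddle near (316,312), the cork at (339,377) and the beaker at (282,391). The scene view confirms the layout, with a tall instrument to the left of the well.

```bash
cat > h.py <<'E'
import numpy as np,cv2
from scipy.spatial.transform import Rotation as R
from bench import viewer
def cal(n):
    c=viewer.get_calibration(n); w,x,y,z=c["attitude"]
    return c["intrinsics"],c["k1"],np.array(c["origin"]),R.from_quat([x,y,z,w]).as_matrix()
def rays(n,uv):
    K,k1,o,A=cal(n)
    uv=np.array(uv,float).reshape(-1,1,2)
    s=cv2.undistortPoints(uv,K,np.array([k1,0,0,0.])).reshape(-1,2)
    return o,(A@np.c_[s[:,0],-s[:,1],-np.ones(len(s))].T).T   # depth 1 along axis
def deproj(n,uv,d):
    o,r=rays(n,uv); return o+r*np.array(d).reshape(-1,1)
def atz(n,uv,z):
    o,r=rays(n,uv); return o+r*((z-o[2])/r[:,2:3])
def proj(n,P):
    K,k1,o,A=cal(n); c=(np.atleast_2d(P)-o)@A; s=np.c_[c[:,0]/-c[:,2],-c[:,1]/-c[:,2]]
    s=s*(1+k1*(s**2).sum(1,keepdims=True)); return s@K[:2,:2].T+K[:2,2]
def cloud(n,d):
    v,u=np.mgrid[0:480,0:640]; return deproj(n,np.c_[u.ravel(),v.ravel()],d.ravel()).reshape(480,640,3)
E
python3 - <<'E'
from h import *
for n in("top","scene"):
    f=np.load(n+"0.npz");p=f["p"].astype(int);d=f["d"];C=cloud(n,d)
    print(n)
    if n=="top":
        for nm,(u,v) in dict(cap=(276,232),deck=(264,292),flap=(255,205),paddle=(316,312),bar=(320,270),cork=(339,377),beaker=(282,391),table=(200,400),pen=(400,178),bot=(328,120),screwhandle=(170,312),box=(60,200),tsleft=(400,300)).items():
            print(nm,C[v,u].round(4))
    blue=(p[...,2]>100)&(p[...,0]<50)&(p[...,1]<70)&(d>0)
    k,l,st,ce=cv2.connectedComponentsWithStats(blue.astype(np.uint8))
    for i in range(1,k):
        if st[i,4]>150:
            q=C[l==i]; q=q[np.isfinite(q).all(1)]; print("blue",ce[i],st[i],q.mean(0),q.min(0),q.max(0))
    m=(C[...,2]>0.06)&(C[...,2]<.14)&(C[...,0]>.3)&(C[...,0]<.7)&(C[...,1]>.1)&(C[...,1]<.5)&(d>0)
    z=C[m]
    dark=m&(p.sum(2)<120)
    k,l,st,ce=cv2.connectedComponentsWithStats(dark.astype(np.uint8))
    for i in range(1,k):
        if st[i,4]>80:
            q=C[l==i]; print("dark",ce[i],st[i],q.mean(0),q.min(0),q.max(0))
f=np.load("top0.npz");p=f["p"];d=f["d"]
cv2.imwrite("pics/crop.png",cv2.resize(p[170:420,200:370,::-1],None,fx=3.2,fy=2.4*1.0,interpolation=2) if 0 else cv2.resize(p[170:420,200:370,::-1],None,fx=2.4,fy=2.4,interpolation=2))
f=np.load("scene0.npz");p=f["p"]
cv2.imwrite("pics/crops.png",cv2.resize(p[170:320,130:380,::-1],None,fx=3,fy=3,interpolation=2))
E
```

```text
top
cap [0.5452 0.3245 0.1037]
deck [0.4524 0.3515 0.0784]
flap [0.6008 0.3604 0.0768]
paddle [0.4112 0.268  0.1174]
bar [0.4797 0.2578 0.0939]
cork [0.3071 0.2394 0.0422]
beaker [0.2897 0.3362 0.0272]
table [0.2808 0.4821 0.0019]
pen [0.652  0.1013 0.0108]
bot [0.7391 0.2269 0.0926]
screwhandle [0.4274 0.5007 0.1025]
box [0.5802 0.6158 0.2488]
tsleft [0.4183 0.1398 0.1397]
blue [273.92227979 234.03626943] [263 222  24  23 193] [0.54166984 0.32786774 0.10542447] [0.52434698 0.30790476 0.10178726] [0.56074425 0.34539882 0.10908367]
dark [281.74468085 241.91489362] [266 229  26  19  94] [0.52980834 0.31669846 0.09590248] [0.52311301 0.30033195 0.08220511] [0.54960329 0.34158543 0.10708289]
dark [315.9109063  311.65745008] [303 298  27  28 651] [0.41184342 0.26807051 0.11690891] [0.3899384  0.24678942 0.10661576] [0.43459323 0.28883723 0.12473609]
scene
blue [297.65106383 199.2212766 ] [285 194  26  11 235] [0.54902315 0.32373552 0.10600732] [0.525353   0.29874891 0.10360057] [0.57197311 0.3470379  0.10903477]
dark [298.16546763 209.6294964 ] [285 200  27  17 278] [0.53832504 0.30797258 0.09459969] [0.52298824 0.2980459  0.08261853] [0.57032011 0.33184968 0.10572039]
dark [260.03892944 230.24087591] [235 223  84  14 411] [0.42624995 0.25951841 0.11205412] [0.38908367 0.24204144 0.07831056] [0.53344181 0.28661254 0.1236808 ]
```

View pics/crop.png

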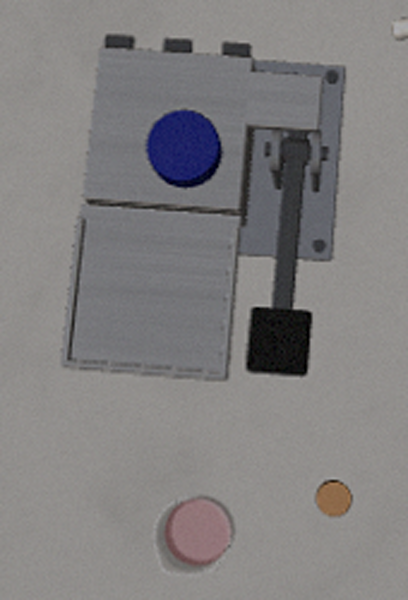

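View pics/crops.png

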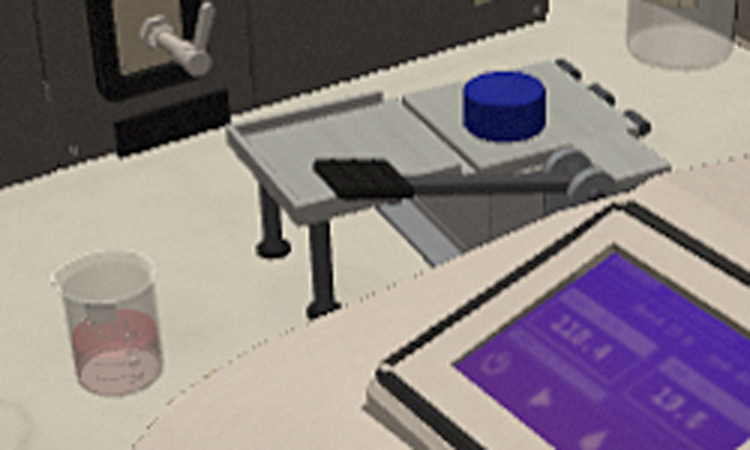

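The crops show the deck's outer front corners at about (226,323) and (295,328), the flap's front edge from (234,255) to (301,258), and the cap's dark side wall. Next I fit the well pose, the cap axis and the paddle.

Run:
```python
from h import *
from scipy.optimize import least_squares
# well pose from top corners
f=np.load("top0.npz");p=f["p"].astype(int);d=f["d"];C=cloud("top",d)
f2=np.load("scene0.npz");p2=f2["p"].astype(int);d2=f2["d"];C2=cloud("scene",d2)
def cr(a,b): return (200+a/2.4-.3,170+b/2.4-.3)
pts=[(cr(63,367),(-166,51,86.5)),(cr(228,380),(-166,-51,86.5)),(cr(100,50),(55,55,80)),(cr(86,202),(-55,55,80)),(cr(243,212),(-55,-55,80)),(cr(254,55),(55,-55,80))]
uv=np.array([a for a,_ in pts]);W=np.array([b for _,b in pts])/1e3
def T(v,W):
    c,s=np.cos(v[2]),np.sin(v[2]); return np.c_[v[0]+c*W[:,0]-s*W[:,1],v[1]+s*W[:,0]+c*W[:,1],W[:,2]]
r=least_squares(lambda v:(proj("top",T(v,W))-uv).ravel(),[.545,.33,0]);print("well",r.x,r.fun.reshape(-1,2).round(1))
v=r.x; np.save("well.npy",v)
for nm,w in dict(paddle=(-146,-90,121),deck=(-112,0,78.5)).items():
    P=T(v,np.array([w])/1e3); print(nm,P.round(4),proj("top",P),proj("scene",P))
def inv(P):
    c,s=np.cos(v[2]),np.sin(v[2]); q=P-[v[0],v[1],0]; return np.c_[c*q[:,0]+s*q[:,1],-s*q[:,0]+c*q[:,1],q[:,2]]
# cap: silhouettes
res=[]
for n,pp,box in(("top",p,(255,210,300,255)),("scene",p2,(278,188,320,222))):
    m=np.zeros((480,640),bool);x0,y0,x1,y1=box
    sub=pp[y0:y1,x0:x1]; m[y0:y1,x0:x1]=(sub[...,2]>sub[...,0]+35)&(sub[...,2]>1.6*sub[...,1])
    k,l,st,ce=cv2.connectedComponentsWithStats(m.astype(np.uint8));i=1+st[1:,4].argmax();print(n,ce[i],st[i]);res.append((n,ce[i],st[i]))
t=np.linspace(0,2*np.pi,60)
def model(n,c):
    ring=np.r_[[(c[0]+.025*np.cos(a),c[1]+.025*np.sin(a),c[2]+h) for a in t for h in(-.013,.013)]]
    h=cv2.convexHull(proj(n,ring).astype(np.float32)); M=cv2.moments(h); return np.array([M["m10"]/M["m00"],M["m01"]/M["m00"]])
r=least_squares(lambda c:np.r_[model("top",c)-res[0][1],model("scene",c)-res[1][1]],[.545,.325,.093]);print("cap",r.x,r.fun)
print("cap well",inv(r.x[None]))
# paddle centers two-view
dk=[]
for n,pp,CC in(("top",p,C),("scene",p2,C2)):
    m=(CC[...,2]>.1)&(CC[...,0]<.437)&(CC[...,0]>.385)&(CC[...,1]<.3)&(CC[...,1]>.235)&(pp.sum(2)<130)
    q=CC[m]; print("paddle",n,m.sum(),q.mean(0),inv(q.mean(0)[None]))
for nm,q in dict(cork=(0.3071,0.2394,0.0422),beaker=(.2897,.3362,.03),bot=(.739,.227,.09),ts=(.418,.14,.14)).items(): print(nm,inv(np.array([q])))
m=(C[...,1]>.40)&(C[...,1]<.62)&(C[...,2]>.05)
q=inv(C[m]); 
for z0 in(.05,.1,.15,.2): 
    qq=q[(q[:,2]>z0)&(q[:,0]<.06)]; print(z0,qq[:,1].min() if len(qq) else None)
from bench import get_obs
w,x,y,z=get_obs()["eef_rot"]; print(R.from_quat([x,y,z,w]).as_matrix().round(3))
```

```text
well [ 0.56489336  0.33542632 -0.13745331] [[ 3.4 -1. ]
 [-2.2 -1.8]
 [-0.1  0.1]
 [-1.1  0.4]
 [-0.3  0.6]
 [ 0.3  1.9]]
paddle [[0.4079 0.2663 0.121 ]] [[317.15433199 313.87831536]] [[248.28684637 227.05209628]]
deck [[0.4539 0.3508 0.0785]] [[264.41730591 290.99962127]] [[245.60259882 221.92680555]]
top [275.84158416 230.55586987] [261 216  31  32 707]
scene [297.61694291 204.95211786] [285 194  27  23 543]
cap [0.54980071 0.32530727 0.09373583] [ 0.06915812 -0.11550961 -0.15346299  0.02404133]
cap well [[-0.01356377 -0.01209162  0.09373583]]
paddle top 657 [0.41204269 0.26801344 0.1168282 ] [[-0.14217203 -0.08772078  0.1168282 ]]
paddle scene 325 [0.40993111 0.26194194 0.11769776] [[-0.14343177 -0.09402435  0.11769776]]
cork [[-0.24220428 -0.13044369  0.0422    ]]
beaker [[-0.27270379 -0.03694086  0.03      ]]
bot [[ 0.18732117 -0.08354741  0.09      ]]
ts [[-0.11873039 -0.21371055  0.14      ]]
0.05 0.04235333465189865
0.1 0.12157578558129908
0.15 0.12157578558129908
0.2 0.12157578558129908
[[ 0.359  0.933 -0.001]
 [ 0.933 -0.359 -0.001]
 [-0.002 -0.    -1.   ]]
```

```bash
cat >> h.py <<'E'
def T(v,W):
    W=np.atleast_2d(W); c,s=np.cos(v[2]),np.sin(v[2]); return np.c_[v[0]+c*W[:,0]-s*W[:,1],v[1]+s*W[:,0]+c*W[:,1],W[:,2]]
def inv(v,P):
    P=np.atleast_2d(P);c,s=np.cos(v[2]),np.sin(v[2]); q=P-[v[0],v[1],0]; return np.c_[c*q[:,0]+s*q[:,1],-s*q[:,0]+c*q[:,1],q[:,2]]
E
python3 - <<'E'
from h import *
from scipy.optimize import least_squares
from bench import get_obs
def cr(a,b): return (200+a/2.4-.3,170+b/2.4-.3)
pts=[(cr(63,367),(-171,56,86.5)),(cr(228,380),(-171,-56,86.5)),(cr(100,50),(55,55,80)),(cr(86,202),(-55,55,80)),(cr(243,212),(-55,-55,80)),(cr(254,55),(55,-55,80))]
uv=np.array([a for a,_ in pts]);W=np.array([b for _,b in pts])/1e3
r=least_squares(lambda v:(proj("top",T(v,W))-uv).ravel(),[.545,.33,0]);v=r.x;print("well",v,r.fun.reshape(-1,2).round(1))
np.save("well.npy",v)
print("cap",inv(v,[.5498,.3253,.0937])); print("paddle",inv(v,[[.412,.268,.1168],[.410,.262,.1177]]))
print("pad nominal",T(v,[-.146,-.09,.121]))
o=get_obs();w,x,y,z=o["eef_rot"];Rm=R.from_quat([x,y,z,w]).as_matrix()
yaw=np.arctan2(Rm[1,0],Rm[0,0]); print("tool x yaw",np.degrees(yaw),"well y yaw",np.degrees(v[2])+90)
E
```

```text
well [ 0.56673223  0.33520902 -0.13766525] [[ 0.1  0.7]
 [ 0.8  0.4]
 [ 0.  -1. ]
 [-1.  -0.7]
 [-0.2 -0.5]
 [ 0.3  0.8]]
cap [[-0.01541222 -0.01213889  0.0937    ]]
paddle [[-0.14404518 -0.08780719  0.1168    ]
 [-0.14520287 -0.09402489  0.1177    ]]
pad nominal [[0.40976275 0.2660962  0.121     ]]
tool x yaw 68.98257897795496 well y yaw 82.11236192697824
```

Request:
{"method": "move_arm", "body": {
  "increments": [
    {"tx": -0.02, "ty": 0.015, "tz": 0, "turn": -1},
    {"tx": -0.045, "ty": 0.035, "tz": 0, "turn": -2},
    {"tx": -0.07, "ty": 0.06, "tz": 0, "turn": -3},
    {"tx": -0.095, "ty": 0.085, "tz": 0, "turn": -4},
    {"tx": -0.115, "ty": 0.11, "tz": 0, "turn": -6},
    {"tx": -0.13, "ty": 0.14, "tz": 0, "turn": -8},
    {"tx": -0.13, "ty": 0.17, "tz": 0, "turn": -10},
    {"tx": -0.125, "ty": 0.2, "tz": 0, "turn": -12},
    {"tx": -0.115, "ty": 0.23, "tz": 0, "turn": -13.1},
    {"tx": -0.11, "ty": 0.26, "tz": 0, "turn": -13.1},
    {"tx": -0.1, "ty": 0.29, "tz": 0, "turn": -13.1},
    {"tx": -0.09, "ty": 0.32, "tz": 0, "turn": -13.1},
    {"tx": -0.085, "ty": 0.35, "tz": 0, "turn": -13.1},
    {"tx": -0.08, "ty": 0.38, "tz": 0.01, "turn": -13.1},
    {"tx": -0.07, "ty": 0.405, "tz": 0.02, "turn": -13.1},
    {"tx": -0.065, "ty": 0.425, "tz": 0.03, "turn": -13.1},
    {"tx": -0.062, "ty": 0.437, "tz": 0.04, "turn": -13.1},
    {"tx": -0.062, "ty": 0.444, "tz": 0.04, "turn": -13.1},
    {"tx": -0.062, "ty": 0.444, "tz": 0.04, "turn": -13.1},
    {"tx": -0.062, "ty": 0.444, "tz": 0.04, "turn": -13.1}
  ],
  "gripper": 0.4
}}

```text
time_s: 1.77
eef_pos: [0.5981, 0.3196, 0.1914]
eef_rot: [-0.0, 0.754, 0.657, -0.0]
wrist_force: [-0.3, -0.6, 0.2]
opening: 0.401
```

```bash
cat > st.py <<'E'
import sys
from h import *
from bench import get_obs
o=get_obs();w,x,y,z=o["eef_rot"];Rm=R.from_quat([x,y,z,w]).as_matrix();v=np.load("well.npy")
print(o["time_s"],"well tcp",inv(v,o["eef_pos"]).round(4),"yaw",np.degrees(np.arctan2(Rm[1,0],Rm[0,0])).round(2)-82.11,o["wrist_force"].round(1))
print("tilt",Rm[:,2].round(3))
ims=[]
for n in("scene","top"):
    p,d=viewer.camera(n);np.savez(f"{n}_{sys.argv[1]}.npz",p=p,d=d)
    c=p[150:330,120:400] if n=="scene" else p[150:430,200:420]
    c=cv2.resize(c,None,fx=800/280/1.0*.62,fy=800/280*.62,interpolation=2); ims.append(c)
H=max(i.shape[0] for i in ims); ims=[cv2.copyMakeBorder(i,0,H-i.shape[0],0,0,0) for i in ims]
o=np.hstack(ims)[:,:,::-1]; s=min(1,800/o.shape[1]);cv2.imwrite(f"pics/{sys.argv[1]}.png",cv2.resize(o,None,fx=s,fy=s))
E
python3 st.py a1
```

```text
1.7667 well tcp [[ 0.0332 -0.0111  0.1914]] yaw -0.04000000000000625 [-0.3 -0.6  0.2]
tilt [-0.001 -0.    -1.   ]
```

View pics/a1.png

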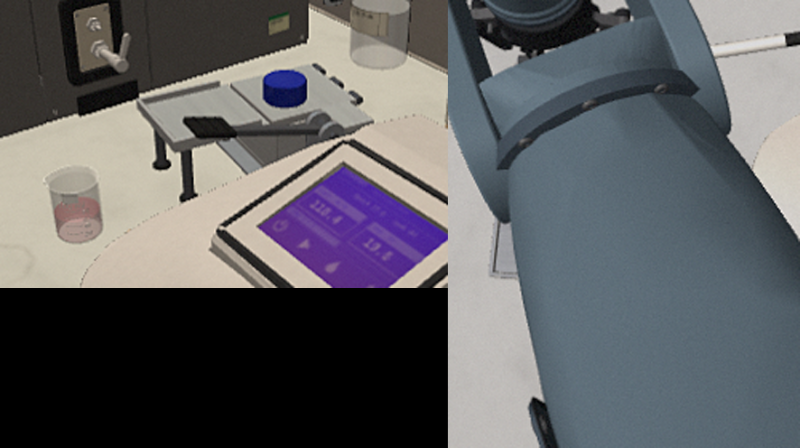

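Tool aligned with the well and behind the cap; the arm hides the well in the top view. I descend next.

Request:
{"method": "move_arm", "body": {
  "increments": [
    {"tx": -0.001, "ty": 0.003, "tz": 0.02},
    {"tx": -0.001, "ty": 0.003, "tz": 0.04},
    {"tx": -0.001, "ty": 0.003, "tz": 0.06},
    {"tx": -0.001, "ty": 0.003, "tz": 0.08},
    {"tx": -0.001, "ty": 0.003, "tz": 0.093},
    {"tx": -0.001, "ty": 0.003, "tz": 0.1},
    {"tx": -0.001, "ty": 0.003, "tz": 0.104},
    {"tx": -0.001, "ty": 0.003, "tz": 0.104},
    {"tx": -0.001, "ty": 0.003, "tz": 0.104}
  ]
}}

```text
validation failed for argument at $.in...
```

```bash
sed -i 's/fx=800\/280\/1.0\*.62,fy=800\/280\*.62/fx=1.77,fy=1.77/' st.py; python3 st.py a2
python3 - <<'E'
import numpy as np,cv2
p=np.load("scene_a2.npz")["p"]; cv2.imwrite("pics/a2c.png",cv2.resize(p[110:270,190:400,::-1],None,fx=3.5,fy=3.5,interpolation=2))
E
```

```text
1.8667 well tcp [[ 0.033  -0.0106  0.1923]] yaw 0.010000000000005116 [-0.6  0.2  0.3]
tilt [ 0.001  0.    -1.   ]
```

View pics/a2c.png

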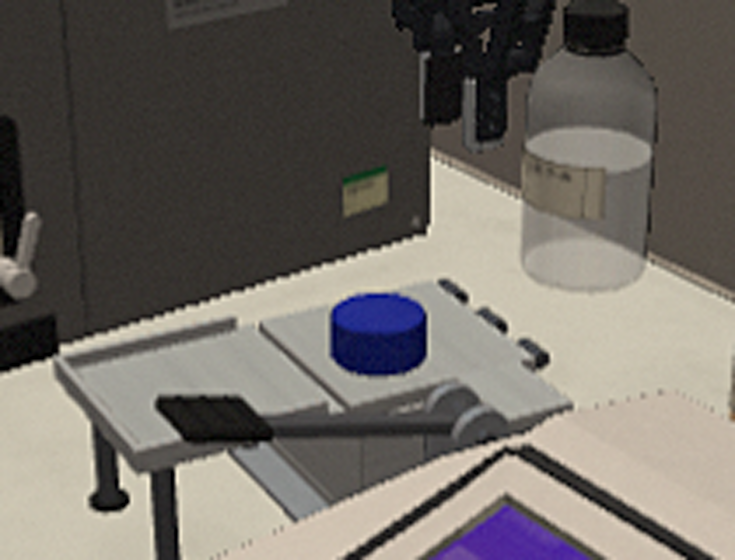

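The descent was refused by argument validation and the arm did not move (TCP z is still 0.192). The accepted rows all included "turn", so I'll resend with all four fields. The picture shows the fingers still up, behind the cap.

Request:
{"method": "move_arm", "body": {
  "increments": [
    {"tx": -0.001, "ty": 0.003, "tz": 0.02, "turn": 0},
    {"tx": -0.001, "ty": 0.003, "tz": 0.04, "turn": 0},
    {"tx": -0.001, "ty": 0.003, "tz": 0.06, "turn": 0},
    {"tx": -0.001, "ty": 0.003, "tz": 0.08, "turn": 0},
    {"tx": -0.001, "ty": 0.003, "tz": 0.093, "turn": 0},
    {"tx": -0.001, "ty": 0.003, "tz": 0.1, "turn": 0},
    {"tx": -0.001, "ty": 0.003, "tz": 0.104, "turn": 0},
    {"tx": -0.001, "ty": 0.003, "tz": 0.104, "turn": 0},
    {"tx": -0.001, "ty": 0.003, "tz": 0.104, "turn": 0}
  ]
}}

```text
time_s: 2.72
eef_pos: [0.6019, 0.3186, 0.0884]
eef_rot: [0.0, 0.754, 0.657, 0.001]
wrist_force: [0.0, 0.5, 0.8]
opening: 0.4
```

```bash
cat > pic.py <<'E'
import sys,subprocess
subprocess.run(["python3","st.py",sys.argv[1]])
import numpy as np,cv2
p=np.load(f"scene_{sys.argv[1]}.npz")["p"]; cv2.imwrite(f"pics/{sys.argv[1]}c.png",cv2.resize(p[110:270,190:400,::-1],None,fx=3.5,fy=3.5,interpolation=2))
E
python3 pic.py a3
```

```text
2.7167 well tcp [[ 0.0371 -0.0117  0.0884]] yaw -0.01999999999999602 [0.  0.5 0.8]
tilt [ 0.002  0.    -1.   ]
```

View pics/a3c.png

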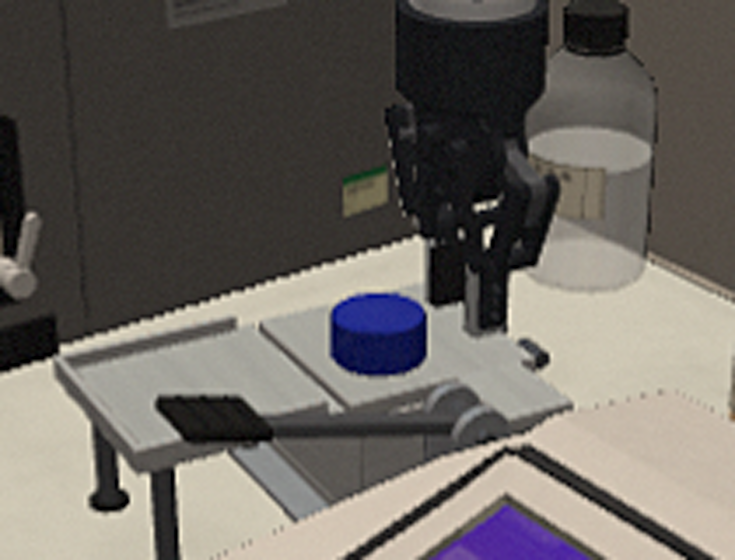

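The fingers stand clear behind the cap, just above the flap. I pull slowly toward the robot.

Request:
{"method": "move_arm", "body": {
  "increments": [
    {"tx": 0, "ty": -0.006, "tz": 0, "turn": 0},
    {"tx": 0, "ty": -0.012, "tz": 0, "turn": 0},
    {"tx": 0, "ty": -0.017, "tz": 0, "turn": 0},
    {"tx": 0, "ty": -0.021, "tz": 0, "turn": 0},
    {"tx": 0, "ty": -0.025, "tz": 0, "turn": 0},
    {"tx": 0, "ty": -0.029, "tz": 0, "turn": 0},
    {"tx": 0, "ty": -0.033, "tz": 0, "turn": 0},
    {"tx": 0, "ty": -0.037, "tz": 0, "turn": 0},
    {"tx": 0, "ty": -0.041, "tz": 0, "turn": 0},
    {"tx": 0, "ty": -0.045, "tz": 0, "turn": 0},
    {"tx": 0, "ty": -0.049, "tz": 0, "turn": 0},
    {"tx": 0, "ty": -0.053, "tz": 0, "turn": 0},
    {"tx": 0, "ty": -0.056, "tz": 0, "turn": 0},
    {"tx": 0, "ty": -0.058, "tz": 0, "turn": 0},
    {"tx": 0, "ty": -0.06, "tz": 0, "turn": 0},
    {"tx": 0, "ty": -0.06, "tz": 0, "turn": 0}
  ]
}}

```text
time_s: 4.15
eef_pos: [0.5414, 0.3266, 0.0872]
eef_rot: [-0.0, 0.754, 0.657, -0.0]
wrist_force: [0.3, -0.2, -0.3]
opening: 0.402
```

```bash
python3 pic.py a4
```

```text
4.15 well tcp [[-0.0239 -0.012   0.0872]] yaw -0.01999999999999602 [ 0.3 -0.2 -0.3]
tilt [-0. -0. -1.]
```

View pics/a4c.png

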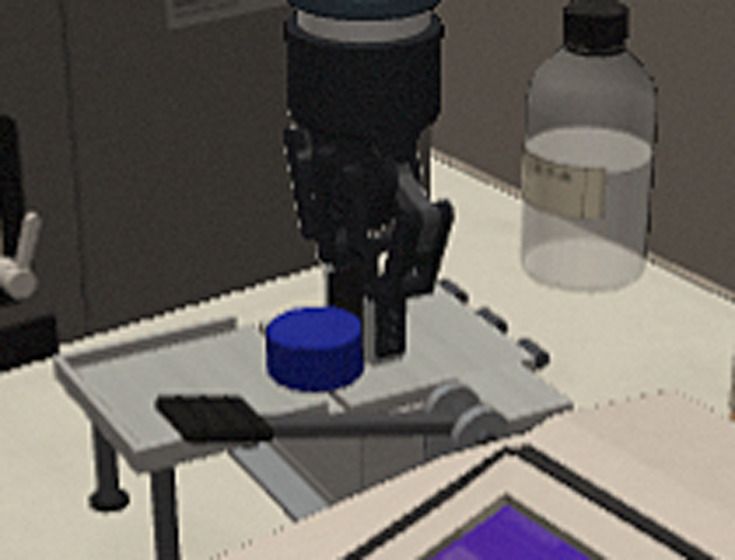

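The cap is sliding straight, upright and centred between the fingers. It now straddles the front edge of the flap, so I continue onto the deck.

Request:
{"method": "move_arm", "body": {
  "increments": [
    {"tx": 0, "ty": -0.003, "tz": 0, "turn": 0},
    {"tx": 0, "ty": -0.007, "tz": 0, "turn": 0},
    {"tx": 0, "ty": -0.011, "tz": 0, "turn": 0},
    {"tx": 0, "ty": -0.015, "tz": 0, "turn": 0},
    {"tx": 0, "ty": -0.019, "tz": 0, "turn": 0},
    {"tx": 0, "ty": -0.023, "tz": 0, "turn": 0},
    {"tx": 0, "ty": -0.027, "tz": 0, "turn": 0},
    {"tx": 0, "ty": -0.031, "tz": 0, "turn": 0},
    {"tx": 0, "ty": -0.035, "tz": 0, "turn": 0},
    {"tx": 0, "ty": -0.039, "tz": 0, "turn": 0},
    {"tx": 0, "ty": -0.043, "tz": 0, "turn": 0},
    {"tx": 0, "ty": -0.047, "tz": 0, "turn": 0},
    {"tx": 0, "ty": -0.051, "tz": 0, "turn": 0},
    {"tx": 0, "ty": -0.055, "tz": 0, "turn": 0},
    {"tx": 0, "ty": -0.058, "tz": 0, "turn": 0},
    {"tx": 0, "ty": -0.06, "tz": 0, "turn": 0},
    {"tx": 0, "ty": -0.06, "tz": 0, "turn": 0},
    {"tx": 0, "ty": -0.06, "tz": 0, "turn": 0}
  ]
}}

```text
time_s: 5.75
eef_pos: [0.4824, 0.3348, 0.0873]
eef_rot: [0.0, 0.754, 0.657, 0.0]
wrist_force: [0.1, -0.6, -0.4]
opening: 0.4
```

```bash
python3 pic.py a5
```

```text
5.75 well tcp [[-0.0835 -0.012   0.0873]] yaw -0.01999999999999602 [ 0.1 -0.6 -0.4]
tilt [ 0.  0. -1.]
```

View pics/a5c.png

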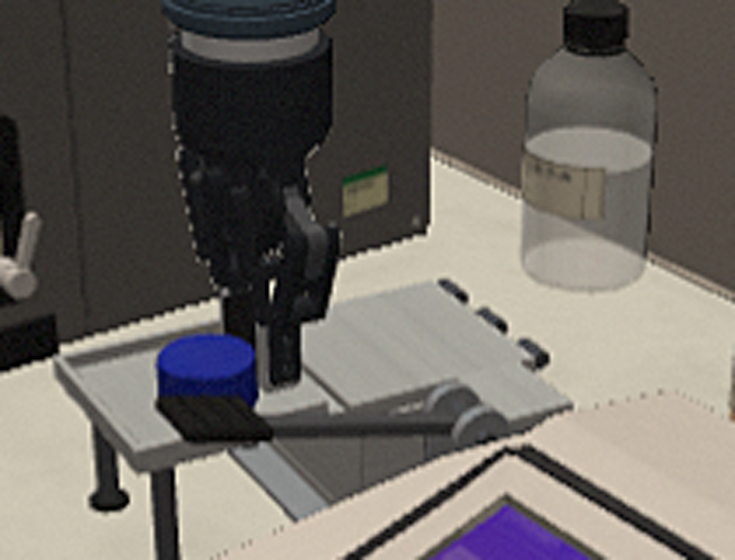

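The cap lies on the deck clear of the flap. Next I back off from it, rise, close the fingers and go above the paddle.

Request:
{"method": "move_arm", "body": {
  "increments": [
    {"tx": 0, "ty": 0.004, "tz": 0, "turn": 0},
    {"tx": 0, "ty": 0.009, "tz": 0, "turn": 0},
    {"tx": 0, "ty": 0.012, "tz": -0.003, "turn": 0},
    {"tx": 0, "ty": 0.012, "tz": -0.015, "turn": 0},
    {"tx": 0, "ty": 0.012, "tz": -0.035, "turn": 0},
    {"tx": 0, "ty": 0.012, "tz": -0.055, "turn": 0},
    {"tx": 0, "ty": 0.012, "tz": -0.075, "turn": 0},
    {"tx": 0, "ty": 0.012, "tz": -0.09, "turn": 0},
    {"tx": 0, "ty": 0.012, "tz": -0.1, "turn": 0},
    {"tx": 0, "ty": 0.012, "tz": -0.1, "turn": 0}
  ]
}}

```text
time_s: 6.68
eef_pos: [0.496, 0.3338, 0.1909]
eef_rot: [0.001, 0.754, 0.657, 0.003]
wrist_force: [-0.3, 0.3, 0.5]
opening: 0.4
```

Request:
{"method": "move_arm", "body": {
  "increments": [
    {"tx": -0.01, "ty": -0.008, "tz": 0, "turn": 0},
    {"tx": -0.025, "ty": -0.022, "tz": 0, "turn": 0},
    {"tx": -0.04, "ty": -0.037, "tz": 0, "turn": 0},
    {"tx": -0.055, "ty": -0.052, "tz": 0, "turn": 0},
    {"tx": -0.068, "ty": -0.065, "tz": 0, "turn": 0},
    {"tx": -0.076, "ty": -0.072, "tz": 0, "turn": 0},
    {"tx": -0.078, "ty": -0.074, "tz": 0, "turn": 0},
    {"tx": -0.078, "ty": -0.074, "tz": 0, "turn": 0},
    {"tx": -0.078, "ty": -0.074, "tz": 0, "turn": 0},
    {"tx": -0.078, "ty": -0.074, "tz": 0, "turn": 0}
  ],
  "gripper": 0
}}

```text
time_s: 7.52
eef_pos: [0.4108, 0.2664, 0.1872]
eef_rot: [0.0, 0.754, 0.657, 0.0]
wrist_force: [0.5, 0.1, 0.4]
opening: -0.004
```

```bash
python3 pic.py a6
```

```text
7.5167 well tcp [[-0.145  -0.0896  0.1872]] yaw -0.030000000000001137 [0.5 0.1 0.4]
tilt [ 0.  0. -1.]
```

View pics/a6c.png

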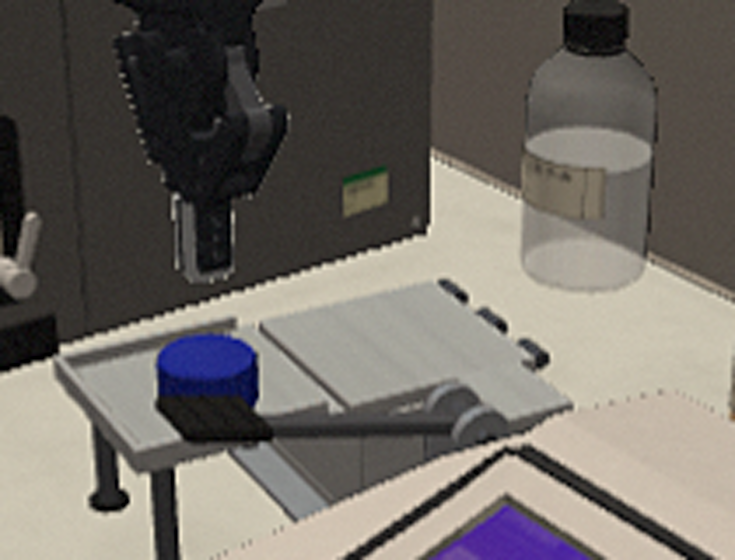

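View pics/a6.png

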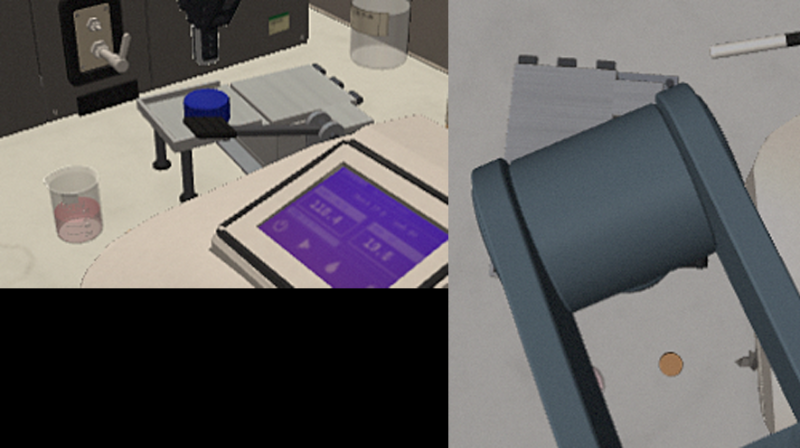

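Run:
```python
from h import *
v=np.load("well.npy")
f=np.load("scene_a6.npz");p=f["p"].astype(int);d=f["d"];C=cloud("scene",d)
m=np.zeros((480,640),bool);m[200:232,225:275]=1
m&=(p[...,2]>p[...,0]+60)&(C[...,2]>.098)&(C[...,2]<.115)
q=inv(v,C[m]);print(m.sum(),np.median(q,0),q.min(0),q.max(0))
c=np.median(q,0)
print((q.min(0)+q.max(0))/2)
```

```text
318 [-0.11445253 -0.01588124  0.10457066] [-0.1374943  -0.04001707  0.0982754 ] [-0.0888507   0.01032432  0.10743069]
[-0.1131725  -0.01484637  0.10285305]
```

Request:
{"method": "move_arm", "body": {
  "increments": [
    {"tx": 0, "ty": -0.001, "tz": 0.01, "turn": 0},
    {"tx": 0, "ty": -0.001, "tz": 0.025, "turn": 0},
    {"tx": 0, "ty": -0.001, "tz": 0.04, "turn": 0},
    {"tx": 0, "ty": -0.001, "tz": 0.05, "turn": 0},
    {"tx": 0, "ty": -0.001, "tz": 0.057, "turn": 0},
    {"tx": 0, "ty": -0.001, "tz": 0.064, "turn": 0},
    {"tx": 0, "ty": -0.001, "tz": 0.07, "turn": 0},
    {"tx": 0, "ty": -0.001, "tz": 0.075, "turn": 0},
    {"tx": 0, "ty": -0.001, "tz": 0.08, "turn": 0},
    {"tx": 0, "ty": -0.001, "tz": 0.08, "turn": 0}
  ]
}}

```text
time_s: 8.45
eef_pos: [0.4095, 0.2666, 0.1075]
eef_rot: [-0.0, 0.754, 0.657, 0.0]
wrist_force: [-3.3, 0.8, 8.6]
opening: -0.003
```

```bash
python3 pic.py a7
```

```text
8.45 well tcp [[-0.1464 -0.0895  0.1075]] yaw -0.030000000000001137 [-3.3  0.8  8.6]
tilt [ 0.     0.001 -1.   ]
```

View pics/a7c.png

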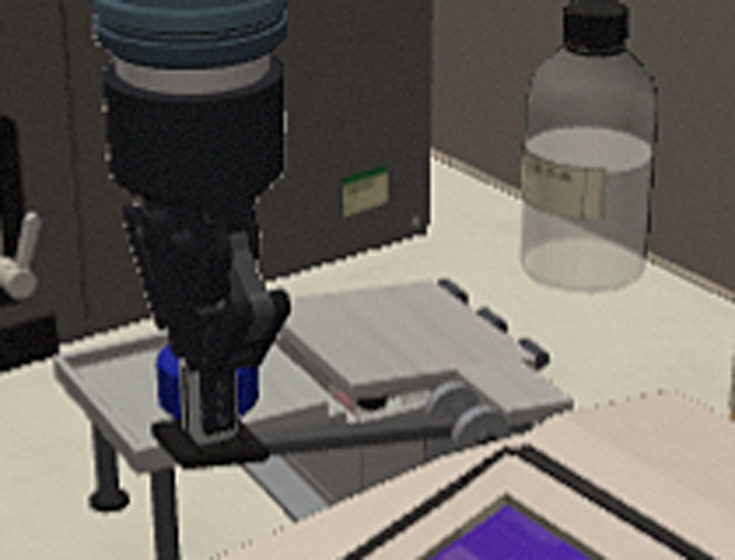

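The flap is rising and the cap is at about (-113, -15) mm, clear of it. I continue down in steps, watching the force.

Request:
{"method": "move_arm", "body": {
  "increments": [
    {"tx": 0, "ty": 0, "tz": 0.004, "turn": 0},
    {"tx": 0, "ty": 0, "tz": 0.009, "turn": 0},
    {"tx": 0, "ty": 0, "tz": 0.014, "turn": 0},
    {"tx": 0, "ty": 0, "tz": 0.019, "turn": 0},
    {"tx": 0, "ty": 0, "tz": 0.024, "turn": 0},
    {"tx": 0, "ty": 0, "tz": 0.028, "turn": 0},
    {"tx": 0, "ty": 0, "tz": 0.032, "turn": 0},
    {"tx": 0, "ty": 0, "tz": 0.036, "turn": 0},
    {"tx": 0, "ty": 0, "tz": 0.04, "turn": 0},
    {"tx": 0, "ty": 0, "tz": 0.04, "turn": 0}
  ]
}}

```text
time_s: 9.38
eef_pos: [0.4089, 0.2669, 0.0673]
eef_rot: [-0.001, 0.754, 0.657, 0.0]
wrist_force: [-2.4, 2.2, 5.1]
opening: -0.0
```

```bash
python3 pic.py a8
```

```text
9.3833 well tcp [[-0.147  -0.0894  0.0673]] yaw -0.01999999999999602 [-2.4  2.2  5.1]
tilt [-0.001  0.001 -1.   ]
```

View pics/a8c.png

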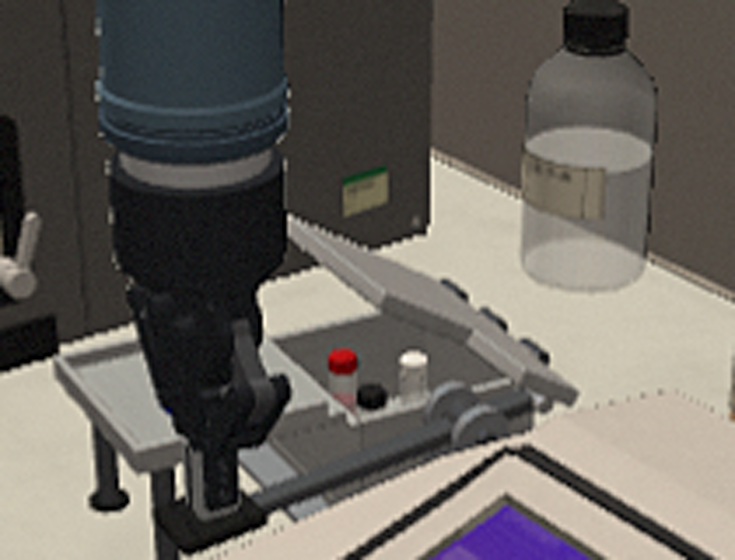

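The flap is well open and the force is normal. Next comes the last part of the stroke.

Request:
{"method": "move_arm", "body": {
  "increments": [
    {"tx": 0, "ty": 0, "tz": 0.003, "turn": 0},
    {"tx": 0, "ty": 0, "tz": 0.006, "turn": 0},
    {"tx": 0, "ty": 0, "tz": 0.009, "turn": 0},
    {"tx": 0, "ty": 0, "tz": 0.012, "turn": 0},
    {"tx": 0, "ty": 0, "tz": 0.015, "turn": 0},
    {"tx": 0, "ty": 0, "tz": 0.017, "turn": 0},
    {"tx": 0, "ty": 0, "tz": 0.017, "turn": 0},
    {"tx": 0, "ty": 0, "tz": 0.017, "turn": 0}
  ]
}}

```text
time_s: 10.15
eef_pos: [0.4108, 0.2664, 0.0511]
eef_rot: [0.001, 0.754, 0.657, 0.001]
wrist_force: [2.2, -0.0, 3.3]
opening: 0.003
```

Request:
{"method": "move_arm", "body": {
  "increments": [
    {"tx": 0, "ty": 0, "tz": 0.001, "turn": 0},
    {"tx": 0, "ty": 0, "tz": 0.002, "turn": 0},
    {"tx": 0, "ty": 0, "tz": 0.002, "turn": 0},
    {"tx": 0, "ty": 0, "tz": 0.002, "turn": 0}
  ]
}}

```text
time_s: 10.48
eef_pos: [0.4104, 0.2664, 0.0489]
eef_rot: [0.001, 0.754, 0.657, 0.001]
wrist_force: [2.0, -0.5, 4.8]
opening: -0.001
```

Request:
{"method": "move_arm", "body": {
  "increments": [
    {"tx": 0, "ty": 0, "tz": 0.001, "turn": 0},
    {"tx": 0, "ty": 0, "tz": 0.001, "turn": 0},
    {"tx": 0, "ty": 0, "tz": 0.001, "turn": 0}
  ]
}}

```text
time_s: 10.73
eef_pos: [0.4099, 0.2663, 0.0476]
eef_rot: [0.0, 0.754, 0.657, 0.001]
wrist_force: [1.1, 0.3, 4.1]
opening: 0.001
```

Request:
{"method": "move_arm", "body": {
  "increments": [
    {"tx": 0, "ty": 0, "tz": 0.001, "turn": 0},
    {"tx": 0, "ty": 0, "tz": 0.001, "turn": 0},
    {"tx": 0, "ty": 0, "tz": 0.001, "turn": 0}
  ]
}}

```text
time_s: 10.98
eef_pos: [0.4098, 0.2663, 0.0466]
eef_rot: [0.0, 0.754, 0.657, 0.001]
wrist_force: [2.4, -0.1, 5.2]
opening: 0.001
```

Request:
{"method": "move_arm", "body": {
  "increments": [
    {"tx": 0, "ty": 0, "tz": 0.001, "turn": 0},
    {"tx": 0, "ty": 0, "tz": 0.001, "turn": 0},
    {"tx": 0, "ty": 0, "tz": 0.001, "turn": 0}
  ]
}}

```text
time_s: 11.23
eef_pos: [0.4099, 0.2663, 0.0462]
eef_rot: [0.0, 0.754, 0.657, 0.001]
wrist_force: [0.4, -0.7, 11.9]
opening: 0.003
```

The force has jumped, so the stop is reached. I add 1 mm for a firm hold.

Request:
{"method": "move_arm", "body": {
  "increments": [
    {"tx": 0, "ty": 0, "tz": 0.001, "turn": 0},
    {"tx": 0, "ty": 0, "tz": 0.001, "turn": 0},
    {"tx": 0, "ty": 0, "tz": 0.001, "turn": 0}
  ]
}}

```text
time_s: 11.48
eef_pos: [0.4101, 0.2664, 0.0459]
eef_rot: [0.0, 0.754, 0.657, 0.001]
wrist_force: [-3.4, -2.4, 18.4]
opening: -0.001
```

```bash
python3 pic.py a9
python3 - <<'E'
from h import *
v=np.load("well.npy")
for n in("scene","top"):
    f=np.load(f"{n}_a9.npz");p=f["p"];C=inv(v,cloud(n,f["d"]).reshape(-1,3))
    m=(f["d"].ravel()>0)&(C[:,0]>-.05)&(C[:,0]<.06)&(abs(C[:,1])<.05)&(C[:,2]>.085)&(C[:,2]<.2)
    q=C[m]
    if len(q)>50:
        print(n,len(q),"flap angle",np.arctan(-np.polyfit(q[:,0],q[:,2],1)[0]),q[:,2].max())
p=np.load("top_a9.npz")["p"];cv2.imwrite("pics/a9t.png",p[:,:,::-1])
E
```

```text
11.4833 well tcp [[-0.1457 -0.0896  0.0459]] yaw -0.010000000000005116 [-3.4 -2.4 18.4]
tilt [ 0.001  0.    -1.   ]
scene 211 flap angle 0.6422034763549567 0.1529570877449321
top 2427 flap angle 0.703422205320818 0.15371480905337953
```

View pics/a9c.png

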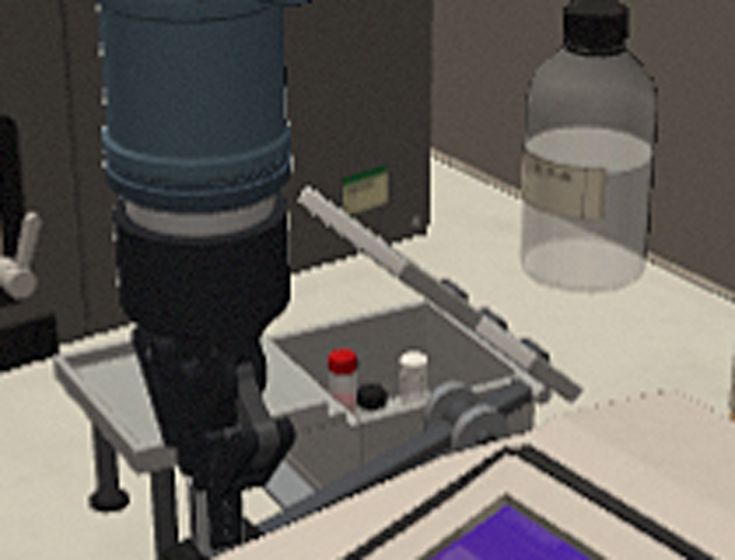

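View pics/a9t.png

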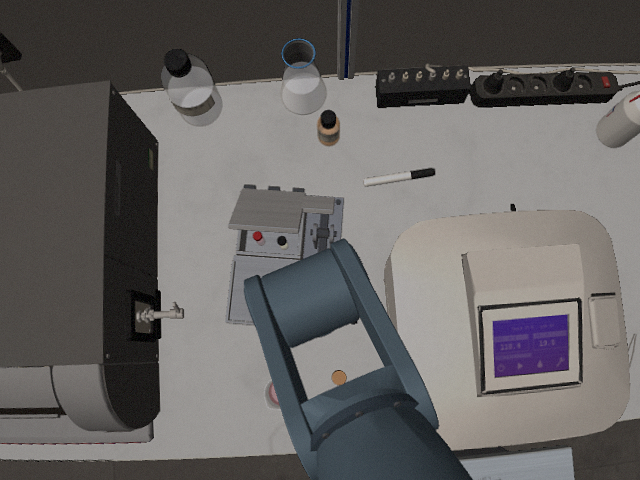

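Run:
```python
from bench import get_obs,workorder
o=get_obs();print(o["time_s"],o["eef_pos"],o["wrist_force"]);print(workorder.hand_in())
```

```text
11.5833 [0.41007433 0.26642155 0.04592147] [-3.41351499 -2.76455207 18.72515719]
the job is handed in; nothing more can be done
None
```

The cap is on the deck clear of the flap, the paddle is held all the way down, the flap is open, and the job is handed in at 11.6 s.

- **Cap:** I slid it straight back with two half-closed fingers behind it, keeping it flat. My last measurement before pressing put its centre about 113 mm in front of the well's middle and 15 mm to the right. Its edge there was about 30 mm clear of the flap. The gripper hid it in the last pictures.
- **Paddle:** I pressed it with the closed fingertips until the upward force rose from about 5 N to 19 N, at a fingertip height of 46 mm. I took that rise as the stop and am holding there.
- **Flap:** From the height of its edge (153 mm), it is open about 0.73 rad. Slope fits to the depth pictures gave lower values: 0.70 rad from the top camera, and 0.64 rad from the few points the scene camera caught.
- **Bystanders:** The cork, pen and small bottle look unmoved. The arm hides most of the beaker, and nothing came near it.
- **Refused move:** One descent call was refused because its rows had no "turn" value. Nothing moved, and I sent it again with that added.

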